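# Tighten the cheese press by one turn

## Robot

A 6-joint arm with a two-finger parallel gripper is mounted at the origin on the work surface. World frame = base frame: x ahead of the robot, y to its left, z up, the work surface at z = 0. Lengths are in m, angles in rad, forces in N, time in s.
With the tool pointing down it reaches from about 0.375 to 0.75 m from the base axis. Payload 9 kg.
Tool frame: the origin (TCP) lies on the front face of the gripper's body, between the roots of the fingers; the fingertips stand 73 mm ahead of it and the grasp point (between the pads) lies 54 mm ahead of it; z points along the fingers, y is the direction in which the jaws open and shut (so a half turn about z gives the same grasp; the last joint's range is limited). The gripper opens to 85 mm and grips with 20 to 120 N. Pads are 22 mm wide; open, the fingers measure 114 mm over their backs; the gripper's body (76 mm by 85 mm) begins 54 mm behind the grasp point. The pads swing forward as they close: fully open they stand 13 mm farther back than shut.
Start: joints at [-1.468, 0.104, 0.097, 1.564, 0, 1.353], TCP at [0.189, -0.569, 0.304] pointing down, gripper open.
Joint ranges: [-2.99, 2.99], [-0.84, 1.86], [-1.1, 1.16], [-1.84, 2.11], [-1.51, 1.56], [-3.14, 3.14]. Speed limits (rad/s): [2.22, 2.22, 2.57, 3.14, 3.14, 3.14].

## Interface

Orientations are given as [roll, pitch, yaw] about the fixed x, y, z axes, in that order (R = Rz(yaw) Ry(pitch) Rx(roll)).
In Python, from plant import robot gives the robot as it stands.
- The arm moves only by the tool servo_tool, never from a script. Its argument "series" is one flat list of numbers, 5 for each row, row after row: the shift along the tool's x, y, z in mm, then the turn about the tool's z in rad, then the closure, from 0 (fully open) to 1 (shut). In form: [x, y, z, twist, jaw, x, y, z, twist, jaw, ...]. A call has 1 to 8 rows; each row is the pose to reach, as a shift and turn from the pose commanded when the call began, along the tool's axes at that moment; what a row does not reach only later rows make up. A row lasts 1/8 s, in which the tool goes at most 62.5 mm and 10.7 degrees, less where a joint would pass 70% of its speed; a pose out of reach is approached as far as the arm can. A call with a gripper value outside its range is refused whole. The fingers move at their own pace and stop on an object; the grip force is fixed at half the most. Time passes only in rows, so rows that repeat a pose let the fingers close. It gives the time, the measured TCP pose, the force and the opening at its end, in the units of the state.
- robot.observe(): the state, without advancing time (a new reading comes with each control period).
- robot.snapshot(name): name is "side" or "top"; returns the picture (400x640x3 uint8, blue, green, red); there is no depth.
- robot.camera_info(name): a dict with "K" (3x3 intrinsics, pixels), "rvec" (rotation vector, rad) and "tvec" (3), from world to camera coordinates, as OpenCV has them. Camera axes: x right, y down, z forward; pixel columns grow to the right and rows downward; lengths in m; the calibration is good to about 2 mm. A picture is of the moment at which its call begins. camera_info takes no time and is no camera call.
- robot.sign_off(): hands the job in, once; it reports no verdict.
Trained networks look in the newest picture that a camera, given by its name, has taken for a name from the list of things; names that differ only in an ending like _2 or _b are one class to them, and where a whole thing is asked for, a point or a joint stands for the part that bears it (a point fixed in the world has none). Each returns a list of dicts, best first, with "score" (0 to 1); they miss things now and then, are a little off and sometimes report something else, mostly with a low value. They report only what shows in the picture. A call takes as long as a camera call.
- robot.recognise(query, camera): "position" ([column, row] in pixels, amid what is visible of it).
- robot.outline_of(query, camera): "pixels" (400x640 bool, what is visible of it) and "position" ([column, row] in pixels, amid what is visible of it).
- robot.tip_of(query, camera): "position" ([column, row] in pixels: a listed point, or the origin of a listed thing).
The state is a dict: "t": time; "qpos": joint angles; "qvel": joint speeds; "tau": joint torques, N m; "eef_pos": TCP position; "tool_rot": TCP orientation; "contact_force": force on the tool from outside, world axes, zero at the start; "ft_torque": the same for the moment, N m; "grip_width": opening from 0.0 (shut) to 1.0 (fully open).
Only numpy, scipy, OpenCV 4.12 (cv2) and the standard library are available. Lean on these libraries where they do the work, as an engineer would, in place of code of your own. Each camera call takes 0.05 s, during which the arm holds its last target.

## Task

The cheese in the screw press is due its next tightening: push the hand wheel clockwise, seen from above, by its upright red handle through exactly one full turn, so that the handle comes back to where it started, without overtightening. Push the handle with the fingertips or the outside of the fingers only: do not take it between the fingers and do not push on the wheel's rim or spokes. Leave the jars, the empty mould and the cheese beside the press as they stand, and finish clear of everything with the wheel at rest.

Things in the scene. Friction and masses are not known exactly. Their poses are not given: they have to be found in the camera images.
- press_wheel (a joint): angle of the hand wheel (rad): grows when the wheel turns clockwise seen from above, which screws the plate down; one full turn is 6.283. It starts anywhere from 0.3 to 5.9, with no end stop within a turn and a quarter either way. The wheel has steady friction (about 5 N of push at the handle) and stays where it is left. The right-handed screw lowers wheel, handle and plate 5 mm a turn
- wheel_hub (a point): point on the wheel's upright axis, 9 mm above the rim's mid-plane (about 0.23 m above the table). The hub is 38 mm across; its nut, the highest thing in the middle of the wheel, reaches 18 mm above the rim's mid-plane
- handle_mid (a point): point on the axis of the wheel's one handle, 80 mm from the wheel's axis and 40 mm above the rim's mid-plane (about 0.265 m above the table). The handle is an upright red plastic grip 24 mm in diameter that spins freely on its pin; it spans from 25 mm below this point (there it stands on a 25 mm wide metal boss on the rim) to 28 mm above it, slightly narrower in its top 12 mm
- wheel_handle: the red handle itself; origin on its axis at its foot, 15 mm above the rim's mid-plane; it spins freely
- wheel_rim: the aluminium rim, a round bar 18 mm thick bent to a ring 160 mm in diameter to the bar's middle (178 mm overall), with three spokes 13 mm thick and the handle's boss, which rises 14 mm above the mid-plane. It lies level. Origin on the wheel's axis at about table height; x axis points to the handle
- plate_mid (a point): centre of the top of the round steel pressure plate (90 mm across) that the screw pushes down, about 0.12 m above the table, under the cross beam; it goes down 5 mm for each clockwise turn
- press: the stainless screw press, fixed to the table: a tray 200 x 280 mm with a spout to its -x side, two columns on its y axis, a cross beam 250 mm long along y whose top lies 172 mm up (column nuts reach 192 mm), a white mould 130 mm across on the tray. Origin at the table under the wheel's axis. Everything but the wheel lies below the wheel
- herb_jar_mid (a point): centre of a loose upright jar of green herbs, 56 mm across and 90 mm tall, beside the press: leave alone
- paprika_jar_mid (a point): centre of a loose upright jar of red paprika, 56 mm across and 90 mm tall, beside the press: leave alone
- empty_mould_mid (a point): centre of a loose white perforated mould standing empty, 80 mm across at its rim and 75 mm tall, beside the press: leave alone
- cheese_mid (a point): centre of a loose small white cheese with a peppered top, 74 mm across and 32 mm high, beside the press: leave alone

How it is judged:
By the outcome, as a careful person would: the job done as asked, in the order asked, and still so for the second after the job is handed in, with the robot touching nothing.
It also fails if it takes over 59 s, if anything falls off the work surface, if the arm or the gripper's body presses on something with over 40 N, if the wrist force passes 120 N, or if a joint passes its speed limit or range.

## Working session

There is one attempt and no reset: what is moved stays moved. The work goes in short steps, Python scripts to look and compute and a tool call to move; the robot and the scene stay as the last step left them, time stands still between calls to the robot, and variables do not carry over. Pictures are saved under pics/ and viewed, and the job is handed in when it is done.

Besides the shell and the picture viewer there is one more tool, called as name(argument=value, ...) on one line, values as JSON. servo_tool: Moves the arm, as the interface text tells. Its arguments: {"type":"object","properties":{"series":{"type":"array","items":{"type":"number"}}},"required":["series"]}

```bash
mkdir -p pics; ls
python3 - <<'E'
from plant import robot
import cv2
s=robot.observe();print({k:s[k] for k in('t','qpos','eef_pos','tool_rot','contact_force')})
for c in('side','top'):
    im=robot.snapshot(c);cv2.imwrite(f'pics/{c}0.png',im);i=robot.camera_info(c);print(c,i)
    for q in('wheel_hub','handle_mid','wheel_handle','press','herb_jar_mid','paprika_jar_mid','empty_mould_mid','cheese_mid'):
        print(q,[(d['score'],d['position']) for d in robot.tip_of(q,c)][:2])
E
```

```text
pics
{'t': 0.0, 'qpos': array([-1.46772486e+00,  1.04716207e-01,  9.64719595e-02,  1.56389664e+00,
       -7.01239099e-06,  1.35312405e+00]), 'eef_pos': array([ 0.18916184, -0.56915229,  0.30311384]), 'tool_rot': array([-3.14027831e+00, -2.83520047e-04,  3.20743563e-01]), 'contact_force': array([-0.15074383, -0.39594188,  0.46886007])}
side {'K': array([[392.42239185,   0.        , 319.00855193],
       [  0.        , 392.42239185, 195.96716644],
       [  0.        ,   0.        ,   1.        ]]), 'rvec': array([ 0.30729375,  2.88163213, -1.05223812]), 'tvec': array([ 0.57207692, -0.0212354 ,  1.06674992])}
wheel_hub [(0.83, [346.0, 192.8])]
handle_mid [(0.78, [314.7, 164.9])]
wheel_handle [(0.56, [316.6, 174.3])]
press [(0.83, [344.3, 256.2])]
herb_jar_mid [(0.86, [364.1, 172.7])]
paprika_jar_mid [(0.71, [378.1, 351.2])]
empty_mould_mid [(0.97, [316.9, 345.1])]
cheese_mid [(0.76, [320.0, 186.8])]
top {'K': array([[438.21167554,   0.        , 318.80184627],
       [  0.        , 438.21167554, 212.75188292],
       [  0.        ,   0.        ,   1.        ]]), 'rvec': array([ 2.15421495, -2.1238177 ,  0.21338743]), 'tvec': array([0.02499681, 0.61038214, 1.20928812])}
wheel_hub [(0.94, [293.3, 225.8])]
handle_mid [(0.62, [313.9, 201.3])]
wheel_handle [(0.48, [315.4, 203.1])]
press [(0.62, [298.6, 239.4])]
herb_jar_mid []
paprika_jar_mid [(0.66, [208.9, 237.2])]
empty_mould_mid [(0.84, [229.0, 199.2]), (0.64, [371.2, 235.2])]
cheese_mid [(0.83, [369.0, 236.6])]
```

View pics/side0.png

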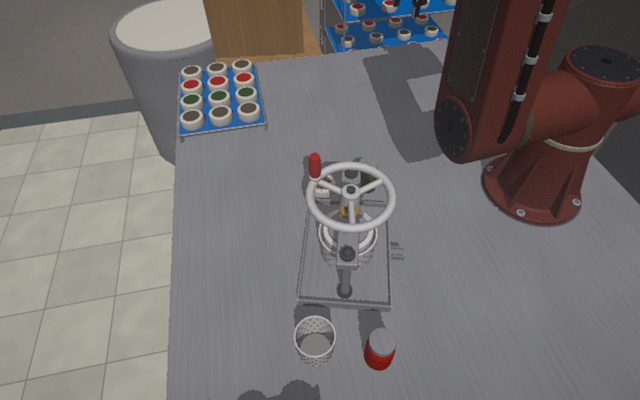

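View pics/top0.png

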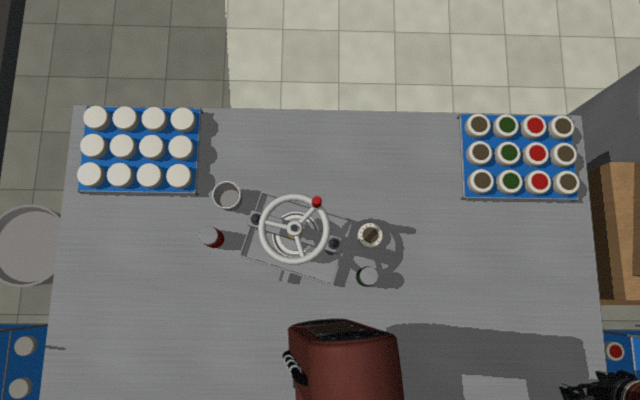

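```bash
cat > h.py <<'E'
import numpy as np, cv2
from plant import robot
def P(c):
    i=robot.camera_info(c);R=cv2.Rodrigues(i['rvec'])[0];return i['K'],R,i['tvec'].reshape(3)
def tri(a,b):
    Ps=[K@np.c_[R,t] for K,R,t in(P('side'),P('top'))]
    X=cv2.triangulatePoints(Ps[0],Ps[1],np.array(a,float).reshape(2,1),np.array(b,float).reshape(2,1));X=X[:3,0]/X[3,0]
    e=[np.linalg.norm(proj(c,X)-p) for c,p in(('side',a),('top',b))]
    return X,e
def proj(c,X):
    K,R,t=P(c);v=K@(R@np.asarray(X)+t);return v[:2]/v[2]
def atz(c,p,z):
    K,R,t=P(c);d=R.T@np.linalg.solve(K,[p[0],p[1],1]);C=-R.T@t;return C+d*(z-C[2])/d[2]
E
python3 - <<'E'
from h import *
for n,a,b in(('hub',[346,192.8],[293.3,225.8]),('handle',[314.7,164.9],[313.9,201.3]),('foot',[316.6,174.3],[315.4,203.1]),('cheese',[320,186.8],[369,236.6]),('papr',[378.1,351.2],[208.9,237.2]),('mould',[316.9,345.1],[229,199.2])):
    print(n,tri(a,b))
print(atz('top',[293.3,225.8],.23),atz('top',[313.9,201.3],.265))
for c in('side','top'):
  K,R,t=P(c);print(c,-R.T@t)
E
```

```text
hub (array([0.54646806, 0.09882469, 0.23161836]), [np.float64(1.2759014771587374), np.float64(0.8094004809374568)])
handle (array([0.59911953, 0.05011388, 0.27236969]), [np.float64(0.45322713738508447), np.float64(0.29261871326161115)])
foot (array([0.59827438, 0.04700336, 0.24371402]), [np.float64(1.0883101449908532), np.float64(0.7043673364708722)])
cheese (array([ 0.55212616, -0.11854254,  0.00893893]), [np.float64(1.742910868207082), np.float64(1.2856359287674006)])
papr (array([0.53796964, 0.34505771, 0.04555225]), [np.float64(1.9405374686239218), np.float64(1.0524062512570873)])
mould (array([0.65192147, 0.29924511, 0.02164748]), [np.float64(0.10382079528722972), np.float64(0.056122487829405)])
[0.54488311 0.09970073 0.23      ] [0.59997006 0.05029679 0.265     ]
side [0.69408153 0.57173048 0.81058833]
top [0.38788764 0.0601994  1.29672209]
```

Side view: the red handle is at about (315,165) and the hub nut at (351,191). Top view: the handle is at (317,202) and the hub at (294,228). Loose things stand low on both sides of the press. Next I'll refine the wheel geometry.

```bash
cat >> h.py <<'E'
from scipy.optimize import least_squares
def red(im,box):
    x0,y0,x1,y1=box;h=cv2.cvtColor(im,cv2.COLOR_BGR2HSV)
    m=((h[...,0]<8)|(h[...,0]>172))&(h[...,1]>150)&(h[...,2]>60)
    k=np.zeros_like(m);k[y0:y1,x0:x1]=m[y0:y1,x0:x1]
    n,l,st,_=cv2.connectedComponentsWithStats(k.astype(np.uint8))
    if n<2:return k
    return l==1+np.argmax(st[1:,4])
def hmask(c,H):  # rendered handle mask for foot centre H
    a=np.linspace(0,2*np.pi,40);m=np.zeros((400*4,640*4),np.uint8);pts=[]
    for z,r in((0,.012),(.041,.012),(.053,.0105)):
        for t in a: pts.append(proj(c,H+np.array([r*np.cos(t),r*np.sin(t),z])))
    hull=cv2.convexHull(np.array(pts,np.float32));return hull
E
python3 - <<'E'
from h import *
S=cv2.imread('pics/side0.png');T=cv2.imread('pics/top0.png')
ms=red(S,(280,130,350,200));mt=red(T,(270,170,345,260))
for n,m in(('s',ms),('t',mt)):
    y,x=np.nonzero(m);print(n,len(x),x.mean(),y.mean(),x.min(),x.max(),y.min(),y.max())
# hull centroid match
def cen(c,H):
    h=hmask(c,H);M=cv2.moments(h);return np.array([M['m10']/M['m00'],M['m01']/M['m00']]),M['m00']
obs={}
for c,m in(('side',ms),('top',mt)):
    y,x=np.nonzero(m);obs[c]=np.array([x.mean(),y.mean()])
f=lambda H:np.r_[cen('side',H)[0]-obs['side'],cen('top',H)[0]-obs['top']]
r=least_squares(f,[.6,.05,.24]);print('foot',r.x,r.fun,cen('side',r.x)[1],cen('top',r.x)[1])
# rim
for c,im in(('side',S),('top',T)):
    robot.snapshot(c);o=robot.outline_of('wheel_rim',c)
    print(c,[(d['score'],d['position'],d['pixels'].sum()) for d in o])
    if o: np.save(f'rim_{c}.npy',o[0]['pixels'])
    v=im.copy()
    if o: 
        cs,_=cv2.findContours(o[0]['pixels'].astype(np.uint8),0,2);cv2.drawContours(v,cs,-1,(0,255,0),1)
        big=max(cs,key=cv2.contourArea);print(cv2.fitEllipse(cv2.convexHull(big)))
    v=v[130:280,230:430] if c=='top' else v[130:280,260:460]
    cv2.imwrite(f'pics/rim_{c}.png',cv2.resize(v,None,fx=4,fy=4))
E
```

```text
s 202 314.6980198019802 164.76237623762376 310 319 153 177
t 67 316.2238805970149 201.37313432835822 313 320 197 206Traceback (most recent call last):
  File "<stdin>", line 13, in <module>
    return func(*args, **kwargs)
    result = trf(vector_fun.fun, vector_fun.jac, x0, f0, J0, lb, ub, ftol, xtol,
                 gtol, max_nfev, x_scale, loss_function, tr_solver,
                 tr_options.copy(), verbose, callback=callback_wrapped)
    return trf_no_bounds(
        fun, jac, x0, f0, J0, ftol, xtol, gtol, max_nfev, x_scale,
        loss_function, tr_solver, tr_options, verbose, callback=callback)
    f_new = fun(x_new)
    self._update_fun()
    ~~~~~~~~~~~~~~~~^^
    self.f = self.fun_wrapped(xp_copy(self.x))
             ~~~~~~~~~~~~~~~~^^^^^^^^^^^^^^^^^
    return np.atleast_1d(self.fun(x))
                         ~~~~~~~~^^^
    return self.f(x, *self.args, **self.kwargs)
           ~~~~~~^^^^^^^^^^^^^^^^^^^^^^^^^^^^^^
  File "<stdin>", line 12, in <lambda>
  File "<stdin>", line 8, in cen
  File "h.py", line 25, in hmask
    for t in a: pts.append(proj(c,H+np.array([r*np.cos(t),r*np.sin(t),z])))
                           ~~~~^^^^^^^^^^^^^^^^^^^^^^^^^^^^^^^^^^^^^^^^^^^
  File "h.py", line 11, in proj
    K,R,t=P(c);v=K@(R@np.asarray(X)+t);return v[:2]/v[2]
          ~^^^
  File "h.py", line 4, in P
    i=robot.camera_info(c);R=cv2.Rodrigues(i['rvec'])[0];return i['K'],R,i['tvec'].reshape(3)
ValueError: time passes only in moves, steps and waits
```

```bash
sed -i 's/^def P(c):/import functools\n@functools.lru_cache\ndef P(c):/' h.py
cat >> h.py <<'E'
def cen(c,H):
    h=hmask(c,H);M=cv2.moments(h);return np.array([M['m10']/M['m00'],M['m01']/M['m00']])
def handle(S,T,bs=(270,130,420,290),bt=(235,170,360,290)):
    ob=[]
    for m in(red(S,bs),red(T,bt)):
        y,x=np.nonzero(m);ob.append((x.mean(),y.mean(),len(x)))
    f=lambda H:np.r_[cen('side',H)-ob[0][:2],cen('top',H)-ob[1][:2]]
    r=least_squares(f,[.58,.08,.24],diff_step=3e-3);return r.x,r.fun,ob
E
python3 - <<'E'
from h import *
S=cv2.imread('pics/side0.png');T=cv2.imread('pics/top0.png')
print(handle(S,T))
for c,im in(('side',S),('top',T)):
    robot.snapshot(c);o=robot.outline_of('wheel_rim',c)
    print(c,[(d['score'],d['position'],d['pixels'].sum()) for d in o])
    if o: np.save(f'rim_{c}.npy',o[0]['pixels'])
    v=im.copy()
    if o: 
        cs,_=cv2.findContours(o[0]['pixels'].astype(np.uint8),0,2);cv2.drawContours(v,cs,-1,(0,255,0),1)
        big=max(cs,key=cv2.contourArea);print(cv2.fitEllipse(cv2.convexHull(big)))
    v=v[130:280,230:430] if c=='top' else v[130:280,260:460]
    cv2.imwrite(f'pics/rim_{c}.png',cv2.resize(v,None,fx=4,fy=4))
E
```

```text
(array([0.59927389, 0.04487192, 0.24178287]), array([-0.13219221, -0.03316305, -0.06379159,  0.15629075]), [(np.float64(314.6980198019802), np.float64(164.76237623762376), 202), (np.float64(316.2238805970149), np.float64(201.37313432835822), 67)])
side [(0.98, [350.3, 200.5], np.int64(2469))]
((350.87091064453125, 196.27737426757812), (71.25288391113281, 91.29441833496094), 95.62561798095703)
top [(0.98, [297.2, 221.9], np.int64(1601))]
((293.5558776855469, 228.462158203125), (70.5742416381836, 71.09310913085938), 79.49468994140625)
```

Run:
```python
import cv2,numpy as np
a=cv2.imread('pics/rim_side.png');b=cv2.imread('pics/rim_top.png')
cv2.imwrite('pics/rims.png',cv2.resize(np.vstack([a,b]),(400,600)))
```

```text
(no output)
```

View pics/rims.png

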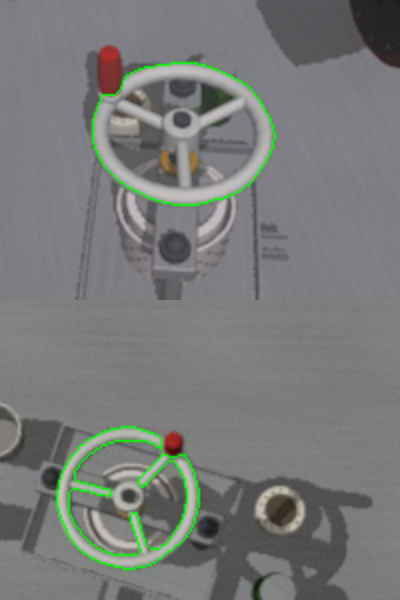

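```bash
cat >> h.py <<'E'
def ring(c,C):
    a=np.linspace(0,2*np.pi,60,endpoint=False);b=np.linspace(0,2*np.pi,16,endpoint=False);p=[]
    for t in a:
        for u in b:
            r=.08+.009*np.cos(u);p.append(proj(c,C+np.array([r*np.cos(t),r*np.sin(t),.009*np.sin(u)])))
    return cv2.fitEllipse(cv2.convexHull(np.array(p,np.float32)))
E
python3 - <<'E'
from h import *
o=np.array([350.87,196.28,71.25,91.29,293.56,228.46,70.57,71.09])
def g(C):
    s=ring('side',C);t=ring('top',C);return np.r_[s[0],s[1],t[0],t[1]]
f=lambda C:(g(C)-o)*[1,1,.3,.3,1,1,.3,.3]
r=least_squares(f,[.546,.099,.222],diff_step=3e-3);print('midplane',r.x,r.fun)
H=np.array([.5993,.0449,.2418]);d=H[:2]-r.x[:2];print(np.hypot(*d),np.degrees(np.arctan2(d[1],d[0])))
E
```

```text
midplane [0.53965309 0.09875049 0.22733118] [-0.08929932  0.03854248  0.24663162  0.20140256  0.03896851  0.1169043
  0.3168479   0.41801724]
0.08035937617945466 -42.07638893869444
```

```bash
cat >> h.py <<'E'
HUB=np.array([.5397,.0988])
def rows(cur,wps):
    """cur (x,y,z,yaw), wps same; print shift rows in tool axes at cur"""
    ps=cur[3];X=np.array([np.cos(ps),np.sin(ps)]);Y=np.array([np.sin(ps),-np.cos(ps)])
    for w in wps:
        d=np.array(w[:2])-cur[:2];print([round(1e3*d@X),round(1e3*d@Y),round(-1e3*(w[2]-cur[2])),round(cur[3]-w[3],2),1])
def tool(th,gap=0,off=.023,R=.08,z=.331):
    """th deg handle angle"""
    t=np.radians(th);p=HUB+R*np.array([np.cos(t),np.sin(t)])-(off+gap)*np.array([np.sin(t),-np.cos(t)])
    return [*p,z,t-np.pi/2]
E
python3 - <<'E'
from h import *
s=robot.observe();c=[*s['eef_pos'],s['tool_rot'][2]];print(s['t'],c)
A=tool(-42.1,gap=.015,z=.4);A[3]+=2*np.pi;print(A)
rows(c,[[.19,-.56,.4,c[3]],[.4,-.3,.41,c[3]+1.4],A])
E
```

```text
1.1 [np.float64(0.18920111939249357), np.float64(-0.5694034916798774), np.float64(0.303921116429655), np.float64(0.32077608494978094)]
[np.float64(0.6245342787984836), np.float64(0.0733609524403695), 0.4, np.float64(3.977605365295077)]
[4, -9, -96, np.float64(0.0), 1]
[285, -189, -106, np.float64(-1.4), 1]
[616, -473, -96, np.float64(-3.66), 1]
```

servo_tool(series=[0, 0, -60, 0, 1, 30, -20, -106, -0.15, 1, 80, -53, -106, -0.3, 1, 130, -86, -106, -0.5, 1, 180, -119, -106, -0.7, 1, 235, -155, -106, -0.9, 1, 285, -189, -106, -1.1, 1, 285, -189, -106, -1.25, 1])

```text
t: 2.1
eef_pos: [0.4021, -0.2968, 0.4106]
tool_rot: [3.14, 0.0, 1.57]
contact_force: [-0.3, -1.1, -0.2]
grip_width: 0.0
```

Run:
```python
from h import *
s=robot.observe();c=[*s['eef_pos'],s['tool_rot'][2]];print(s['t'],c,s['qpos'],s['tool_rot'],s['grip_width'])
A=tool(-42.1,gap=.015,z=.4);A[3]+=2*np.pi
rows(c,[A])
```

```text
2.1 [np.float64(0.40212211939098724), np.float64(-0.296802778590011), np.float64(0.41055616026409725), np.float64(1.5700843926308055)] [-8.98444287e-01 -1.46793533e-01  4.60864032e-02  1.76265647e+00
  6.36278573e-04  6.73064071e-01] [3.14045941e+00 4.00748599e-04 1.57008439e+00] 1.7048554993269224e-05
[370, 222, 11, np.float64(-2.41), 1]
```

servo_tool(series=[45, 28, 5, -0.15, 1, 95, 57, 5, -0.3, 1, 145, 87, 5, -0.48, 1, 195, 117, 5, -0.65, 1, 245, 147, 5, -0.82, 1, 295, 177, 8, -1.0, 1, 340, 204, 11, -1.17, 1, 370, 222, 11, -1.34, 1])

```text
t: 3.1
eef_pos: [0.6274, 0.0693, 0.3983]
tool_rot: [-3.142, -0.001, 2.905]
contact_force: [0.5, -0.6, 0.0]
grip_width: 0.001
```

Run:
```python
from h import *
s=robot.observe();c=[*s['eef_pos'],s['tool_rot'][2]];print(s['t'],c,s['qpos'])
A=tool(-42.1,gap=.015,z=.4);A[3]+=2*np.pi
rows(c,[A])
```

```text
3.1 [np.float64(0.627386756355373), np.float64(0.06931740123177525), np.float64(0.398286573794979), np.float64(2.905485387390227)] [-9.67773009e-02  2.54788133e-01  4.38251816e-01  1.75477013e+00
  6.54978087e-05  1.39329947e-01]
[4, 3, -2, np.float64(-1.07), 1]
```

servo_tool(series=[0, 0, 0, -0.18, 1, 0, 0, 0, -0.36, 1, 0, 0, 0, -0.54, 1, 0, 0, 0, -0.72, 1, 0, 0, 0, -0.9, 1, 0, 0, 0, -1.07, 1, 0, 0, 0, -1.07, 1])

```text
t: 3.98
eef_pos: [0.6267, 0.067, 0.3989]
tool_rot: [-3.142, -0.0, -2.316]
contact_force: [-0.8, -0.5, 0.6]
grip_width: 0.005
```

Run:
```python
from h import *
s=robot.observe();c=[*s['eef_pos'],s['tool_rot'][2]];print(s['t'],c,s['qpos'])
A=tool(-42.1,gap=.015);
rows(c,[A])
S=robot.snapshot('side');T=robot.snapshot('top')
cv2.imwrite('pics/a.png',np.hstack([cv2.resize(S[90:280,230:430],None,fx=2,fy=2),cv2.resize(T[130:320,200:400],None,fx=2,fy=2)]))
```

```text
3.975 [np.float64(0.6267027278235413), np.float64(0.06702053037608717), np.float64(0.3988503779300061), np.float64(-2.316017642808903)] [-1.00524081e-01  2.51554938e-01  4.35564379e-01  1.75478957e+00
 -1.08977250e-04 -9.26099095e-01]
[-3, 6, 68, np.float64(-0.01), 1]
```

View pics/a.png

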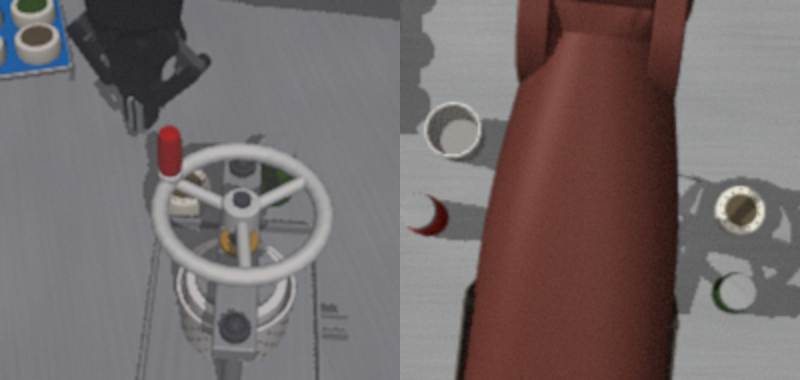

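The fingers are closed, with the tips behind the handle at crop position (135,130) and the red handle at (170,150). The linkage sits well above it. Next I'll descend behind the handle.

servo_tool(series=[-3, 6, 20, 0, 1, -3, 6, 45, 0, 1, -3, 6, 67, 0, 1, -3, 6, 67, 0, 1])

```text
t: 4.58
eef_pos: [0.6236, 0.0734, 0.3301]
tool_rot: [3.139, -0.002, -2.317]
contact_force: [-0.4, -0.4, 0.1]
grip_width: -0.0
```

Run:
```python
from h import *
s=robot.observe();c=[*s['eef_pos'],s['tool_rot'][2]];print(s['t'],c,s['qpos'],s['contact_force'])
S=robot.snapshot('side')
cv2.imwrite('pics/b.png',cv2.resize(S[90:280,230:430],None,fx=3,fy=3))
rows(c,[tool(-42.1,g) for g in (.01,.005,0)]+[tool(-42.1-i,0) for i in (4,8,12,16,20)])
```

```text
4.575 [np.float64(0.6235979375860431), np.float64(0.07335969499432868), np.float64(0.33013369410394566), np.float64(-2.317339192898099)] [-9.07742398e-02  2.03136142e-01  2.53330292e-01  1.62411956e+00
 -5.81566895e-05 -9.15025221e-01] [-0.44376173 -0.36158063  0.11201961]
[4, -1, -1, np.float64(-0.01), 1]
[9, -1, -1, np.float64(-0.01), 1]
[14, -1, -1, np.float64(-0.01), 1]
[20, -2, -1, np.float64(0.06), 1]
[26, -3, -1, np.float64(0.13), 1]
[31, -4, -1, np.float64(0.2), 1]
[37, -4, -1, np.float64(0.27), 1]
[43, -4, -1, np.float64(0.34), 1]
```

View pics/b.png

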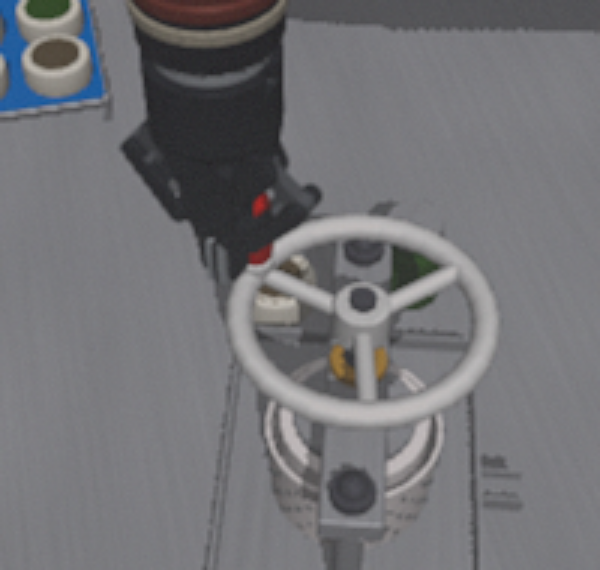

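The tips are at handle height behind the handle, clear of the rim and boss, with no contact yet. I'll start pushing.

servo_tool(series=[4, -1, -1, 0, 1, 9, -1, -1, 0, 1, 14, -1, -1, 0, 1, 20, -2, -1, 0.06, 1, 26, -3, -1, 0.13, 1, 31, -4, -1, 0.2, 1, 37, -4, -1, 0.27, 1, 43, -4, -1, 0.34, 1])

```text
t: 5.62
eef_pos: [0.5985, 0.039, 0.3333]
tool_rot: [-3.141, 0.002, -2.657]
contact_force: [3.9, 2.6, -2.3]
grip_width: -0.0
```

Run:
```python
from h import *
s=robot.observe();c=[*s['eef_pos'],s['tool_rot'][2]];print(s['t'],c,tool(-62.1),s['contact_force'])
S=robot.snapshot('side')
cv2.imwrite('pics/c.png',cv2.resize(S[90:280,230:430],None,fx=3,fy=3))
rows(tool(-62.1),[tool(-62.1-6*i) for i in range(1,9)])
```

```text
5.625 [np.float64(0.5984866344129037), np.float64(0.03899573173959702), np.float64(0.3332775326753372), np.float64(-2.657145298401546)] [np.float64(0.5974609946328857), np.float64(0.03886113532089771), 0.331, np.float64(-2.6546457922833753)] [ 3.92004712  2.55626846 -2.27502689]
[8, -2, 0, np.float64(0.1), 1]
[17, -3, 0, np.float64(0.21), 1]
[26, -3, 0, np.float64(0.31), 1]
[35, -2, 0, np.float64(0.42), 1]
[43, -1, 0, np.float64(0.52), 1]
[51, 2, 0, np.float64(0.63), 1]
[59, 5, 0, np.float64(0.73), 1]
[67, 9, 0, np.float64(0.84), 1]
```

View pics/c.png

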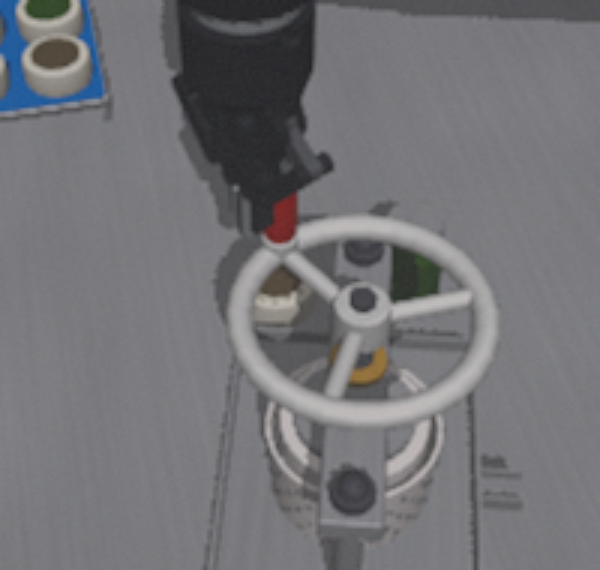

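The wheel turns under a push of about 5 N, with the handle held by the closed fingers' side (crop (285,215)). I'll continue.

servo_tool(series=[8, -2, 0, 0.1, 1, 17, -3, 1, 0.21, 1, 26, -3, 2, 0.31, 1, 35, -2, 2, 0.42, 1, 43, -1, 2, 0.52, 1, 51, 2, 2, 0.63, 1, 59, 5, 2, 0.73, 1, 67, 9, 2, 0.84, 1])

```text
t: 6.68
eef_pos: [0.5352, 0.015, 0.3317]
tool_rot: [3.141, 0.003, 2.785]
contact_force: [5.2, -2.0, 0.7]
grip_width: 0.002
```

```bash
cat > n.py <<'E'
import sys
from h import *
th=float(sys.argv[1]);st=float(sys.argv[2]);n=sys.argv[3]
s=robot.observe();c=[*s['eef_pos'],s['tool_rot'][2]];print(s['t'],np.round(c,4),np.round(tool(th),4),s['contact_force'].round(1),s['qpos'].round(2))
S=robot.snapshot('side')
cv2.imwrite(f'pics/{n}.png',cv2.resize(S[90:280,230:430],None,fx=2,fy=2))
rows(tool(th),[tool(th-st*i) for i in range(1,9)])
e=np.array(tool(th)[:2])-c[:2];print('err along tool x,y mm',1e3*e@[np.cos(c[3]),np.sin(c[3])],1e3*e@[np.sin(c[3]),-np.cos(c[3])])
E
python3 n.py -110.1 6 d
```

```text
6.675 [0.5352 0.015  0.3317 2.7853] [ 0.5338  0.0158  0.331  -3.4924] [ 5.2 -2.   0.7] [-0.22 -0.09 -0.05  1.61 -0.    0.14]
[8, -2, 0, np.float64(0.1), 1]
[17, -3, 0, np.float64(0.21), 1]
[26, -3, 0, np.float64(0.31), 1]
[35, -2, 0, np.float64(0.42), 1]
[43, -1, 0, np.float64(0.52), 1]
[51, 2, 0, np.float64(0.63), 1]
[59, 5, 0, np.float64(0.73), 1]
[67, 9, 0, np.float64(0.84), 1]
err along tool x,y mm 1.5717606714388663 0.2005074197104506
```

View pics/d.png

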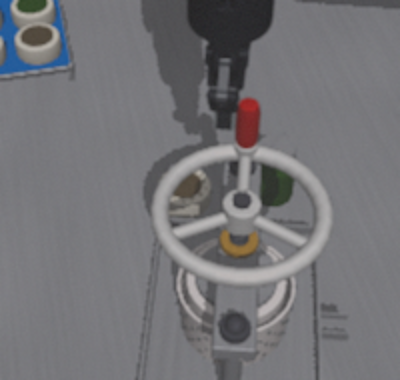

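The handle at crop (248,122) leads the fingers, as planned.

servo_tool(series=[8, -2, 0, 0.1, 1, 17, -3, 0, 0.21, 1, 26, -3, 0, 0.31, 1, 35, -2, 0, 0.42, 1, 43, -1, 0, 0.52, 1, 51, 2, 0, 0.63, 1, 59, 5, 0, 0.73, 1, 67, 9, 0, 0.84, 1])

```text
t: 7.72
eef_pos: [0.4751, 0.0465, 0.3311]
tool_rot: [3.141, 0.002, 1.947]
contact_force: [2.8, -4.8, -1.0]
grip_width: -0.002
```

```bash
python3 n.py -158.1 6 e
```

```text
7.725 [0.4751 0.0465 0.3311 1.9466] [ 0.4741  0.0476  0.331  -4.3302] [ 2.8 -4.8 -1. ] [-0.18 -0.26 -0.2   1.63 -0.    1.02]
[8, -2, 0, np.float64(0.1), 1]
[17, -3, 0, np.float64(0.21), 1]
[26, -3, 0, np.float64(0.31), 1]
[35, -2, 0, np.float64(0.42), 1]
[43, -1, 0, np.float64(0.52), 1]
[51, 2, 0, np.float64(0.63), 1]
[59, 5, 0, np.float64(0.73), 1]
[67, 9, 0, np.float64(0.84), 1]
err along tool x,y mm 1.4207703613725071 -0.5780299020948739
```

View pics/e.png

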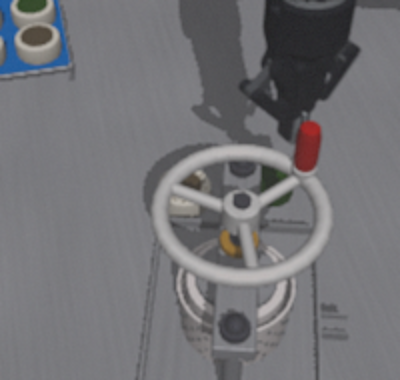

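servo_tool(series=[8, -2, 0, 0.1, 1, 17, -3, 0, 0.21, 1, 26, -3, 0, 0.31, 1, 35, -2, 0, 0.42, 1, 43, -1, 0, 0.52, 1, 51, 2, 0, 0.63, 1, 59, 5, 0, 0.73, 1, 67, 9, 0, 0.84, 1])

```text
t: 8.78
eef_pos: [0.4583, 0.1123, 0.3306]
tool_rot: [-3.141, 0.002, 1.108]
contact_force: [-2.6, -5.5, -2.0]
grip_width: 0.002
```

```bash
python3 n.py -206.1 6 f
```

```text
8.775 [0.4583 0.1123 0.3306 1.1081] [ 0.4577  0.1133  0.331  -5.1679] [-2.6 -5.5 -2. ] [-0.04 -0.28 -0.22  1.63 -0.    2.  ]
[8, -2, 0, np.float64(0.1), 1]
[17, -3, 0, np.float64(0.21), 1]
[26, -3, 0, np.float64(0.31), 1]
[35, -2, 0, np.float64(0.42), 1]
[43, -1, 0, np.float64(0.52), 1]
[51, 2, 0, np.float64(0.63), 1]
[59, 5, 0, np.float64(0.73), 1]
[67, 9, 0, np.float64(0.84), 1]
err along tool x,y mm 0.7289045366871164 -0.9377122080282276
```

View pics/f.png

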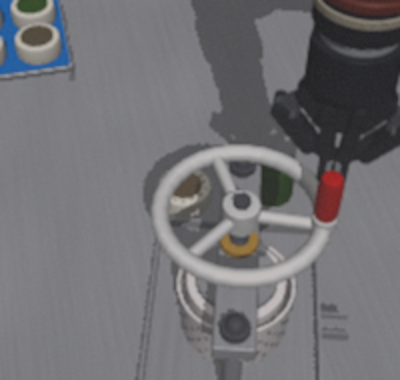

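servo_tool(series=[8, -2, 0, 0.1, 1, 17, -3, 0, 0.21, 1, 26, -3, 0, 0.31, 1, 35, -2, 0, 0.42, 1, 43, -1, 0, 0.52, 1, 51, 2, 0, 0.63, 1])

```text
t: 9.57
eef_pos: [0.4824, 0.1573, 0.3302]
tool_rot: [-3.141, 0.003, 0.48]
contact_force: [-4.9, -2.5, -2.1]
grip_width: 0.003
```

```bash
python3 n.py -242.1 6 g
```

```text
9.575 [0.4824 0.1573 0.3302 0.4799] [ 0.4819  0.1587  0.331  -5.7962] [-4.9 -2.5 -2.1] [ 0.06 -0.17 -0.12  1.62 -0.    2.72]
[8, -2, 0, np.float64(0.1), 1]
[17, -3, 0, np.float64(0.21), 1]
[26, -3, 0, np.float64(0.31), 1]
[35, -2, 0, np.float64(0.42), 1]
[43, -1, 0, np.float64(0.52), 1]
[51, 2, 0, np.float64(0.63), 1]
[59, 5, 0, np.float64(0.73), 1]
[67, 9, 0, np.float64(0.84), 1]
err along tool x,y mm 0.25899701389586643 -1.4941377462780807
```

View pics/g.png

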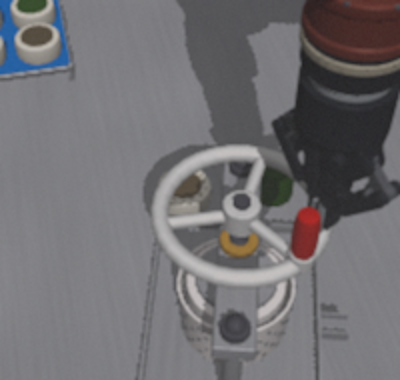

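servo_tool(series=[-15, -1, 0, 0, 1, -28, -2, 0, 0, 1, -28, -2, 0, -0.18, 1, -28, -2, 0, -0.36, 1, -28, -2, 0, -0.54, 1, -28, -2, 0, -0.72, 1, -28, -2, 0, -0.9, 1, -28, -2, 0, -1.08, 1])

```text
t: 10.62
eef_pos: [0.4575, 0.1463, 0.3311]
tool_rot: [3.141, -0.0, 1.57]
contact_force: [-0.6, 0.0, -0.1]
grip_width: 0.001
```

servo_tool(series=[0, 0, 0, -0.18, 1, 0, 0, 0, -0.36, 1, 0, 0, 0, -0.54, 1, 0, 0, 0, -0.72, 1, 0, 0, 0, -0.9, 1, 0, 0, 0, -1.08, 1, 0, 0, 0, -1.26, 1, 0, 0, 0, -1.44, 1])

```text
t: 11.62
eef_pos: [0.4575, 0.1462, 0.3311]
tool_rot: [3.141, 0.0, 3.01]
contact_force: [-1.3, 0.0, 0.1]
grip_width: -0.002
```

servo_tool(series=[0, 0, 0, -0.18, 1, 0, 0, 0, -0.36, 1, 0, 0, 0, -0.54, 1, 0, 0, 0, -0.62, 1, 0, 0, 0, -0.62, 1])

```text
t: 12.25
eef_pos: [0.4574, 0.1463, 0.3311]
tool_rot: [-3.142, 0.0, -2.661]
contact_force: [-0.3, 0.3, -1.1]
grip_width: 0.001
```

```bash
cat >> h.py <<'E'
def tool2(th,gap=0,z=.329,**k):
    w=tool(th,gap,z=z,**k);w[3]-=np.pi;w[3]=(w[3]+np.pi)%(2*np.pi)-np.pi;return w
def unw(c,ws):
    for w in ws: w[3]=c[3]+(w[3]-c[3]+np.pi)%(2*np.pi)-np.pi
    return ws
E
python3 - <<'E'
from h import *
s=robot.observe();c=[*s['eef_pos'],s['tool_rot'][2]];print(s['t'],np.round(c,4),s['qpos'].round(2),s['contact_force'].round(1))
S=robot.snapshot('side');T=robot.snapshot('top')
cv2.imwrite('pics/h.png',np.hstack([cv2.resize(S[90:280,230:430],None,fx=2,fy=2),cv2.resize(T[130:320,200:400],None,fx=2,fy=2)]))
cv2.imwrite('pics/h_s.png',S)
rows(c,unw(c,[tool2(-242.1,g) for g in(.015,.01,.005,0)]+[tool2(-242.1-i) for i in (4,8,12,16)]))
E
```

```text
12.25 [ 0.4574  0.1463  0.3311 -2.6613] [ 0.04 -0.25 -0.19  1.63  0.   -0.44] [-0.3  0.3 -1.1]
[-12, 0, 2, np.float64(-0.01), 1]
[-17, 0, 2, np.float64(-0.01), 1]
[-22, 0, 2, np.float64(-0.01), 1]
[-27, 0, 2, np.float64(-0.01), 1]
[-33, 1, 2, np.float64(0.06), 1]
[-39, 2, 2, np.float64(0.13), 1]
[-45, 3, 2, np.float64(0.2), 1]
[-50, 3, 2, np.float64(0.27), 1]
```

View pics/h.png

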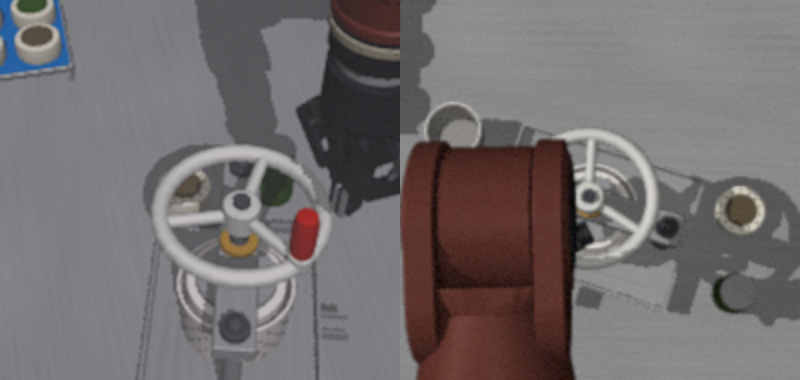

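The fingers are clear and the handle is at crop (305,233). I'll push on with the other side of the fingers.

servo_tool(series=[-12, 0, 2, 0, 1, -17, 0, 2, 0, 1, -22, 0, 2, 0, 1, -27, 0, 2, 0, 1, -33, 1, 2, 0.06, 1, -39, 2, 2, 0.13, 1, -45, 3, 2, 0.2, 1, -50, 3, 2, 0.27, 1])

```text
t: 13.35
eef_pos: [0.4999, 0.1722, 0.3286]
tool_rot: [-3.142, -0.002, -2.937]
contact_force: [-6.2, -1.3, 0.9]
grip_width: -0.001
```

```bash
cat > n2.py <<'E'
import sys
from h import *
th=float(sys.argv[1]);st=float(sys.argv[2]);n=sys.argv[3]
s=robot.observe();c=[*s['eef_pos'],s['tool_rot'][2]];w=tool2(th);print(s['t'],np.round(c,4),np.round(w,4),s['contact_force'].round(1),s['qpos'].round(2))
S=robot.snapshot('side')
cv2.imwrite(f'pics/{n}.png',cv2.resize(S[90:280,230:430],None,fx=2,fy=2))
cv2.imwrite(f'pics/{n}_s.png',S)
rows(w,unw(w,[tool2(th-st*i) for i in range(1,9)]))
e=np.array(w[:2])-c[:2];print('err along tool x,y mm',1e3*e@[np.cos(c[3]),np.sin(c[3])],1e3*e@[np.sin(c[3]),-np.cos(c[3])])
E
python3 n2.py -258.1 6 i
```

```text
13.35 [ 0.4999  0.1722  0.3286 -2.937 ] [ 0.5007  0.1723  0.329  -2.9339] [-6.2 -1.3  0.9] [ 0.08 -0.1  -0.07  1.61 -0.   -0.12]
[-8, 2, 0, np.float64(0.1), 1]
[-17, 3, 0, np.float64(0.21), 1]
[-26, 3, 0, np.float64(0.31), 1]
[-35, 2, 0, np.float64(0.42), 1]
[-43, 1, 0, np.float64(0.52), 1]
[-51, -2, 0, np.float64(0.63), 1]
[-59, -5, 0, np.float64(0.73), 1]
[-67, -9, 0, np.float64(0.84), 1]
err along tool x,y mm -0.796841056841273 0.01167235401417279
```

View pics/i.png

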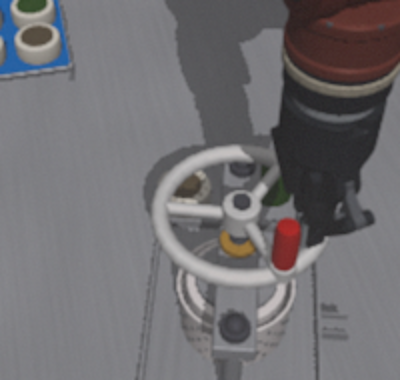

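servo_tool(series=[-8, 2, 0, 0.1, 1, -17, 3, 0, 0.21, 1, -26, 3, 0, 0.31, 1, -35, 2, 0, 0.42, 1, -43, 1, 0, 0.52, 1, -51, -2, 0, 0.63, 1, -59, -5, 0, 0.73, 1, -67, -9, 0, 0.84, 1])

```text
t: 14.4
eef_pos: [0.5673, 0.1776, 0.328]
tool_rot: [-3.141, -0.003, 2.507]
contact_force: [-4.1, 3.5, -2.5]
grip_width: -0.001
```

```bash
python3 n2.py -306.1 6 j
```

```text
14.4 [0.5673 0.1776 0.328  2.5067] [0.5683 0.177  0.329  2.5115] [-4.1  3.5 -2.5] [0.08 0.1  0.13 1.61 0.   0.72]
[-8, 2, 0, np.float64(0.1), 1]
[-17, 3, 0, np.float64(0.21), 1]
[-26, 3, 0, np.float64(0.31), 1]
[-35, 2, 0, np.float64(0.42), 1]
[-43, 1, 0, np.float64(0.52), 1]
[-51, -2, 0, np.float64(0.63), 1]
[-59, -5, 0, np.float64(0.73), 1]
[-67, -9, 0, np.float64(0.84), 1]
err along tool x,y mm -1.1346312212441656 0.07725826073245172
```

View pics/j.png

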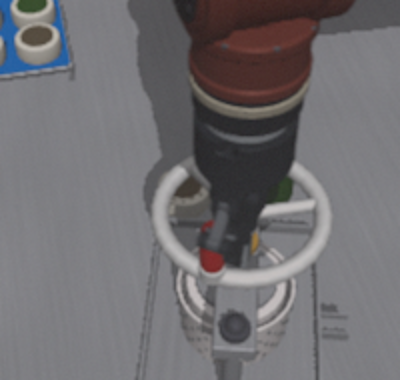

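servo_tool(series=[-8, 2, 0, 0.1, 1, -17, 3, 0, 0.21, 1, -26, 3, 0, 0.31, 1, -35, 2, 0, 0.42, 1, -43, 1, 0, 0.52, 1, -51, -2, 0, 0.63, 1, -59, -5, 0, 0.73, 1, -67, -9, 0, 0.84, 1])

```text
t: 15.45
eef_pos: [0.6164, 0.1309, 0.3281]
tool_rot: [-3.141, -0.002, 1.668]
contact_force: [0.1, 5.2, -3.3]
grip_width: 0.002
```

```bash
python3 n2.py -354.1 4.5 k
```

```text
15.45 [0.6164 0.1309 0.3281 1.6684] [0.6169 0.1299 0.329  1.6738] [ 0.1  5.2 -3.3] [0.   0.21 0.25 1.62 0.   1.47]
[-6, 2, 0, np.float64(0.08), 1]
[-13, 3, 0, np.float64(0.16), 1]
[-19, 3, 0, np.float64(0.24), 1]
[-26, 3, 0, np.float64(0.31), 1]
[-32, 3, 0, np.float64(0.39), 1]
[-39, 2, 0, np.float64(0.47), 1]
[-45, 0, 0, np.float64(0.55), 1]
[-51, -2, 0, np.float64(0.63), 1]
err along tool x,y mm -1.0074983827514719 0.44215984402900826
```

View pics/k.png

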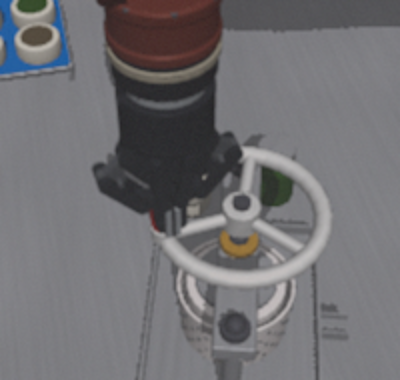

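servo_tool(series=[-6, 2, 0, 0.08, 1, -13, 3, 0, 0.16, 1, -19, 3, 0, 0.24, 1, -26, 3, 0, 0.31, 1, -32, 3, 0, 0.39, 1, -39, 2, 0, 0.47, 1, -44, 0, 0, 0.54, 1, -49, -1, 0, 0.6, 1])

```text
t: 16.5
eef_pos: [0.6205, 0.0818, 0.3286]
tool_rot: [-3.142, -0.001, 1.071]
contact_force: [2.9, 4.6, -3.4]
grip_width: -0.0
```

```bash
python3 n2.py -388.5 1 l
python3 - <<'E'
from h import *
s=robot.observe();T=robot.snapshot('top');cv2.imwrite('pics/l_t.png',T);S=cv2.imread('pics/l_s.png')
cv2.imwrite('pics/l2.png',np.hstack([cv2.resize(S[90:280,230:430],None,fx=2,fy=2),cv2.resize(T[130:320,200:400],None,fx=2,fy=2)]))
E
```

```text
16.5 [0.6205 0.0818 0.3286 1.0708] [0.621  0.0808 0.329  1.0734] [ 2.9  4.6 -3.4] [-0.08  0.19  0.24  1.62  0.    1.99]
[-1, 0, 0, np.float64(0.02), 1]
[-3, 1, 0, np.float64(0.03), 1]
[-4, 1, 0, np.float64(0.05), 1]
[-6, 1, 0, np.float64(0.07), 1]
[-7, 2, 0, np.float64(0.09), 1]
[-8, 2, 0, np.float64(0.1), 1]
[-10, 2, 0, np.float64(0.12), 1]
[-11, 2, 0, np.float64(0.14), 1]
err along tool x,y mm -0.6306307678807541 0.9078269729079445
```

View pics/l2.png

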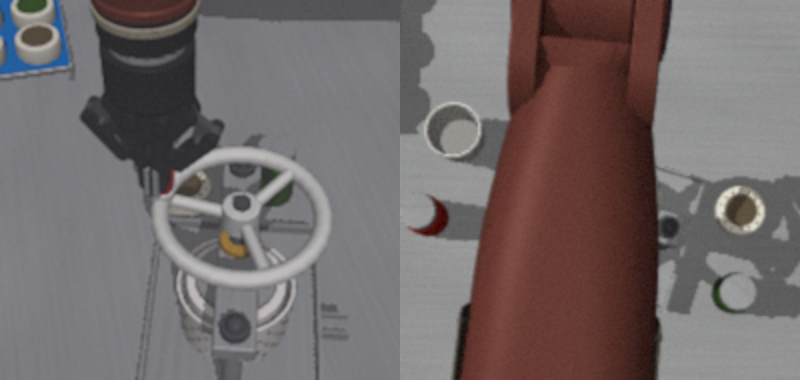

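```bash
cat > sp.py <<'E'
from h import *
def polar(S,z,r0=.027,r1=.067):
    a=np.radians(np.arange(0,360,.5));rr=np.linspace(r0,r1,25)
    g=cv2.cvtColor(S,cv2.COLOR_BGR2GRAY)
    mp=np.array([[proj('side',[HUB[0]+r*np.cos(t),HUB[1]+r*np.sin(t),z]) for t in a] for r in rr],np.float32)
    return cv2.remap(g,mp[...,0],mp[...,1],cv2.INTER_LINEAR)
def spokes(S,z,guess,hw=14):
    p=polar(S,z+.002).astype(float);out=[]
    for k in range(3):
        g0=guess+120*k;ids=[int(round(2*(g0+d)))%720 for d in np.arange(-hw,hw+.1,.5)]
        q=np.median(p[:,ids],0);q=np.clip(q-np.percentile(q,50),0,None);d=np.arange(-hw,hw+.1,.5)
        out.append((round(guess+(q*d).sum()/q.sum(),2),round(q.max())))
    return out
if __name__=='__main__':
    import sys
    S0=cv2.imread('pics/side0.png');
    cv2.imwrite('pics/pol.png',np.vstack([cv2.resize(polar(S0,.2273),(720,200)),cv2.resize(polar(cv2.imread(sys.argv[1]),.2225),(720,200))]))
    print(spokes(S0,.2273,-42.1));print(spokes(cv2.imread(sys.argv[1]),.2225,float(sys.argv[2])))
E
python3 sp.py pics/l_s.png -28.5
python3 sp.py pics/c_s.png -60 2>/dev/null|tail -1; python3 -c "
from sp import *
for n,g in(('i',-257),('h',-241)): print(n,spokes(cv2.imread(f'pics/{n}_s.png'),.2273-.005*(-42-g)/360,g))"
```

```text
[(np.float64(-38.52), 41), (np.float64(-42.53), 48), (np.float64(-45.41), 44)]
[(np.float64(-23.14), 37), (np.float64(-28.74), 39), (np.float64(-29.73), 57)]
i [(np.float64(-261.8), 54), (np.float64(-257.95), 33), (np.float64(-253.04), 33)]
h [(np.float64(-245.65), 32), (np.float64(-243.33), 64), (np.float64(-238.57), 37)]
```

View pics/pol.png

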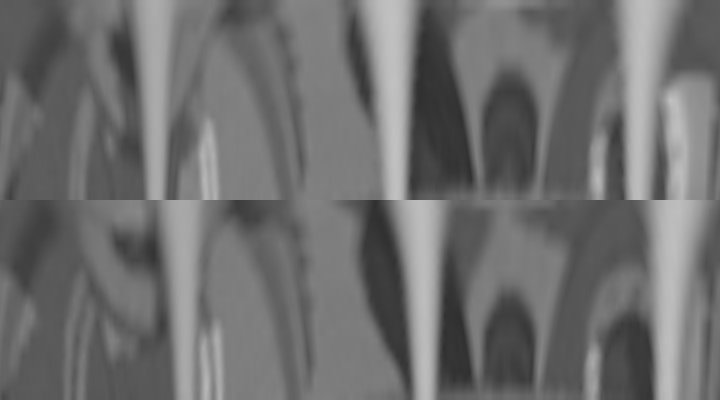

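Spokes in the rectified view still have 14.5° to go. I'll push 13° slowly.

servo_tool(series=[-3, 1, 0, 0.03, 1, -6, 1, 0, 0.07, 1, -8, 2, 0, 0.1, 1, -11, 2, 0, 0.14, 1, -14, 2, 0, 0.175, 1, -16, 2.5, 0, 0.2, 1, -18, 3, 0, 0.23, 1, -18, 3, 0, 0.23, 1])

```text
t: 17.6
eef_pos: [0.6143, 0.0638, 0.3289]
tool_rot: [3.141, 0.0, 0.838]
contact_force: [3.2, 2.5, -1.9]
grip_width: 0.003
```

```bash
cat >> sp.py <<'E'
def rot(S1,z1,pred,S0=None,z0=.2273,g0=-42.1):
    """angle still to go (deg, +) : S1 spoke angle minus S0's, per spoke by edge midpoint"""
    S0=cv2.imread('pics/side0.png') if S0 is None else S0
    res=[]
    for k in range(3):
        m=[]
        for S,z,g in((S0,z0,g0),(S1,z1,g0+pred)):
            p=polar(S,z+.002,.03,.06).astype(float)
            d=np.arange(-12,12.1,.5);ids=[int(round(2*(g+120*k+x)))%720 for x in d]
            q=np.median(p[:,ids],0);gr=np.gradient(q)
            a=d[np.argmax(np.where(d<2,gr,-99))];b=d[np.argmin(np.where(d>-2,gr,99))]
            th=q.max()-0.35*(q.max()-np.median(q));w=np.clip(q-th,0,None);m.append((g+(w*d).sum()/w.sum(),a,b,g))
        res.append((round(m[1][0]-m[0][0],2),round((m[1][1]+m[1][2])/2+m[1][3]-(m[0][1]+m[0][2])/2-m[0][3],2)))
    return res
E
python3 n2.py -401.5 1 m; python3 -c "
from sp import *
print(rot(cv2.imread('pics/l_s.png'),.2225,14.5));print(rot(cv2.imread('pics/m_s.png'),.2223,1.5))
a=polar(cv2.imread('pics/side0.png'),.2293);b=polar(cv2.imread('pics/m_s.png'),.2243);cv2.imwrite('pics/pol2.png',np.vstack([cv2.resize(a,(720,200)),cv2.resize(b,(720,200))]))"
```

```text
17.6 [0.6143 0.0638 0.3289 0.8381] [0.6149 0.063  0.329  0.8465] [ 3.2  2.5 -1.9] [-0.11  0.17  0.21  1.61 -0.    2.2 ]
[-1, 0, 0, np.float64(0.02), 1]
[-3, 1, 0, np.float64(0.03), 1]
[-4, 1, 0, np.float64(0.05), 1]
[-6, 1, 0, np.float64(0.07), 1]
[-7, 2, 0, np.float64(0.09), 1]
[-8, 2, 0, np.float64(0.1), 1]
[-10, 2, 0, np.float64(0.12), 1]
[-11, 2, 0, np.float64(0.14), 1]
err along tool x,y mm -0.21156264436855723 0.9542025141098615
[(np.float64(15.67), np.float64(13.0)), (np.float64(13.66), np.float64(14.75)), (np.float64(15.23), np.float64(15.25))]
[(np.float64(1.21), np.float64(0.25)), (np.float64(1.07), np.float64(1.0)), (np.float64(1.18), np.float64(1.25))]
```

View pics/pol2.png

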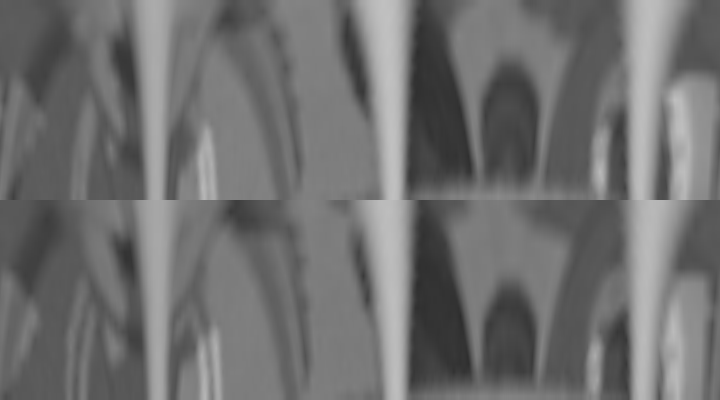

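About 1.1° (1.5 mm at the handle) remains. One small nudge, then back away.

servo_tool(series=[-0.7, 0, 0, 0.01, 1, -1.3, 0, 0, 0.02, 1, -1.5, 0, 0, 0.02, 1, -1.5, 0, 0, 0.02, 1])

```text
t: 18.15
eef_pos: [0.6133, 0.0628, 0.329]
tool_rot: [3.141, -0.0, 0.818]
contact_force: [2.6, 3.4, -1.4]
grip_width: 0.001
```

```bash
python3 n2.py -402.5 1 n; python3 -c "
from sp import *
for z in(.2218,.2223,.2228):print(rot(cv2.imread('pics/n_s.png'),z,.5))"
```

```text
18.15 [0.6133 0.0628 0.329  0.8184] [0.6142 0.0617 0.329  0.829 ] [ 2.6  3.4 -1.4] [-0.11  0.16  0.21  1.61 -0.    2.21]
[-1, 0, 0, np.float64(0.02), 1]
[-3, 1, 0, np.float64(0.03), 1]
[-4, 1, 0, np.float64(0.05), 1]
[-6, 1, 0, np.float64(0.07), 1]
[-7, 2, 0, np.float64(0.09), 1]
[-8, 2, 0, np.float64(0.1), 1]
[-10, 2, 0, np.float64(0.12), 1]
[-11, 2, 0, np.float64(0.14), 1]
err along tool x,y mm -0.17522750186993968 1.4402504523695743
[(np.float64(-0.13), np.float64(-1.25)), (np.float64(0.11), np.float64(0.25)), (np.float64(0.51), np.float64(0.5))]
[(np.float64(0.38), np.float64(-0.75)), (np.float64(0.04), np.float64(0.25)), (np.float64(0.05), np.float64(0.0))]
[(np.float64(0.85), np.float64(-0.25)), (np.float64(-0.01), np.float64(0.25)), (np.float64(-0.41), np.float64(-0.25))]
```

The spokes match to about 0.1°. Now I'll retreat and check with the arm clear.

servo_tool(series=[8, 0, 0, 0, 1, 25, 0, 0, 0, 1, 28, 0, -40, 0, 1, 28, 0, -90, 0, 1, 28, 0, -100, 0, 1])

```text
t: 18.82
eef_pos: [0.6327, 0.0833, 0.4328]
tool_rot: [3.137, -0.002, 0.818]
contact_force: [-0.4, -0.3, 0.8]
grip_width: 0.001
```

```bash
python3 -c "
from h import *
s=robot.observe();c=[*s['eef_pos'],s['tool_rot'][2]];print(s['t'],c,s['qpos'])
rows(c,[[.55,-.15,.42,c[3]],[.35,-.40,.42,c[3]]])
rows(c,[[.6,.38,.42,c[3]]])"
```

```text
18.825 [np.float64(0.6327373667421955), np.float64(0.08330181477973497), np.float64(0.432795577723118), np.float64(0.8183135404657347)] [-7.32287485e-02  3.09375458e-01  5.68027827e-01  1.82474619e+00
 -9.89470614e-04  2.25005271e+00]
[-227, 99, 13, np.float64(0.0), 1]
[-546, 124, 13, np.float64(0.0), 1]
[194, -227, 13, np.float64(0.0), 1]
```

Tips are at 0.36 m, above everything. I'll move off to the robot's right side.

servo_tool(series=[-50, 22, 0, 0, 1, -100, 44, 0, 0, 1, -150, 66, 0, 0, 1, -200, 85, 0, 0, 1, -260, 102, 0, 0, 1, -315, 106, 0, 0, 1, -370, 110, 0, 0, 1, -425, 114, 0, 0, 1])

```text
t: 19.82
eef_pos: [0.4237, -0.306, 0.4282]
tool_rot: [-3.141, 0.001, 0.818]
contact_force: [0.1, -0.7, -0.3]
grip_width: -0.0
```

servo_tool(series=[-50, 4, 0, 0, 1, -100, 8, 0, 0, 1, -120, 10, 0, 0, 1, -120, 10, 0, 0, 1])

```text
t: 20.32
eef_pos: [0.3498, -0.3999, 0.4282]
tool_rot: [-3.14, -0.0, 0.816]
contact_force: [0.6, 0.4, -0.5]
grip_width: -0.0
```

```bash
python3 -c "
from sp import *
s=robot.observe();print(s['t'],s['eef_pos'],s['qvel'].round(3))
S=robot.snapshot('side');T=robot.snapshot('top');cv2.imwrite('pics/e_s.png',S);cv2.imwrite('pics/e_t.png',T)
S0=cv2.imread('pics/side0.png');T0=cv2.imread('pics/top0.png')
for z in(.2218,.2223,.2228):print(rot(S,z,.5))
for a,b in((S0,T0),(S,T)):
  x,r,o=handle(a,b);d=x[:2]-HUB;print(x,r.round(2),o,np.hypot(*d),np.degrees(np.arctan2(d[1],d[0])))
cv2.imwrite('pics/fin.png',np.vstack([np.hstack([S0[100:380,220:430],S[100:380,220:430]]),np.hstack([T0[150:310,190:400],T[150:310,190:400]])]))
"
```

```text
20.325 [ 0.34979375 -0.39987477  0.42824218] [ 0.04  -0.014 -0.002  0.007  0.01   0.018]
[(np.float64(0.01), np.float64(-1.5)), (np.float64(0.22), np.float64(0.75)), (np.float64(0.52), np.float64(0.5))]
[(np.float64(0.5), np.float64(-0.75)), (np.float64(0.15), np.float64(0.5)), (np.float64(0.1), np.float64(0.0))]
[(np.float64(1.06), np.float64(-0.5)), (np.float64(0.08), np.float64(0.5)), (np.float64(-0.34), np.float64(-0.25))]
[0.59927389 0.04487192 0.24178287] [-0.13 -0.03 -0.06  0.16] [(np.float64(314.6980198019802), np.float64(164.76237623762376), 202), (np.float64(316.2238805970149), np.float64(201.37313432835822), 67)] 0.08035724070720279 -42.152341412232275
[0.59973911 0.04512509 0.2366024 ] [-0.3  -0.08 -0.14  0.35] [(np.float64(314.7149758454106), np.float64(166.81159420289856), 207), (np.float64(316.1641791044776), np.float64(201.4179104477612), 67)] 0.08053378511250558 -41.796683003000666
```

View pics/fin.png

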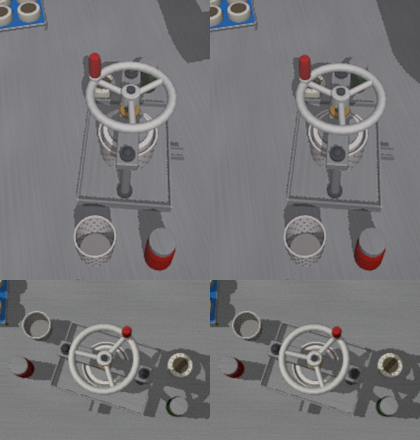

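Before and after match: the handle angle is within 0.4°, it sits 5 mm lower, and the loose things have not moved. Handing in.

```bash
python3 -c "
from plant import robot
print(abs(robot.observe()['qvel']).max());print(robot.sign_off())"
```

```text
0.01569813618702058
the job is handed in; nothing more can be done
None
```

I pushed the hand wheel clockwise through one full turn and handed the job in at about 20.4 s. I pushed only the red handle, using the sides of the closed fingers. Partway round I backed off once so the wrist could unwind.

**Turn:** with the arm clear, the handle measured −42.15° before and −41.8° after. The spokes agree to about 0.2–0.3°, both slightly short of a full turn. The handle is 5.2 mm lower, which fits one 5 mm turn. Single-spoke edge readings scattered by up to about 1.5°, so I relied on the averages and the handle fit.

**Forces:** the force readings I took stayed at about 7 N or less.

**Surroundings:** in both camera views, by eye, the jars, mould and cheese are where they started. The arm finished well clear of everything.

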